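# Rack the mixed samples, then hold the last one on the touch mixer

### The arm

A 6-joint arm with a two-finger parallel gripper is mounted at the origin on the work surface. World frame = base frame: x ahead of the robot, y to its left, z up, the work surface at z = 0. Lengths are in m, angles in rad, forces in N, time in s.
With the tool pointing down it reaches from about 0.425 to 0.95 m from the base axis. Payload 3.5 kg.
Tool frame: the origin (TCP) lies midway between the tips of the shut fingers; the grasp point (between the pads) lies 19 mm behind it; z points along the fingers, y is the line along which they close (so a half turn about z gives the same grasp; the last joint's range is limited). The gripper opens to 85 mm and grips with 20 to 120 N. Pads are 22 mm wide; open, the fingers measure 114 mm over their backs; the gripper's body (76 mm by 85 mm) begins 54 mm behind the grasp point. The pads swing forward as they close: fully open they stand 13 mm farther back than shut.
Start: joints at [-1.402, 0.286, 1.577, -0, 1.279, -0.15], TCP at [0.212, -0.641, 0.231] pointing down, gripper open.
Joint ranges: [-2.77, 2.77], [-0.9, 2.22], [0.21, 2.48], [-1.53, 4.67], [0.24, 2.81], [-2.84, 2.84]. Speed limits (rad/s): [2.79, 2.79, 3.14, 3.14, 3.14, 3.14].

### API

Orientations are given as a unit quaternion [x, y, z, w].
In Python, from plant import get_state, read_camera, ctrl gives the robot as it stands.
- The arm moves only by the shell command python3 -m crank 'ROWS' [FORCE]. ROWS is JSON, a list of rows, each a list of 3 entries, a list of its own where there are three numbers: the shift along the tool's x, y, z in mm, then the turn about the tool's z in degrees, then the closure in counts, from 0 (fully open) to 255 (shut). In form: [[[tx, ty, tz], yaw, claw], ...]. A call has 1 to 10 rows; each row is the pose to reach, as a shift and turn from the pose commanded when the call began, along the tool's axes at that moment; what a row does not reach only later rows make up. A row lasts 1/10 s, in which the tool goes at most 50 mm and 8.59 degrees, less where a joint would pass 70% of its speed; a pose out of reach is approached as far as the arm can. A call with a gripper value outside its range is refused whole. The fingers move at their own pace and stop on an object; FORCE is the grip in N (left out, the last holds). Time passes only in rows, so rows that repeat a pose let the fingers close. It gives the time, the measured TCP pose, the force, the opening and the grip force at its end, in the units of the state.
- get_state(): the state, without advancing time (a new reading comes with each control period).
- read_camera(name): name is "scene" or "top" or "wrist"; returns a dict with "frame" (480x640x3 uint8, blue, green, red), "range_z" (480x640 float32, m along the optical axis (not along the pixel's ray), 0 where there is no reading), "vfov" (degrees; the focal length in pixels is half the picture's height over the tangent of half this angle, whatever the lens; pixels are square), "cx", "cy" (the principal point, pixels), "k1" (the pictures are not rectified: a ray, as slopes to the right and down, at radius r is drawn at 1 + k1 r^2 times it, then the intrinsics apply), "origin" and "orientation" of the camera in the world. Camera axes: x right, y down, z forward; pixel columns grow to the right and rows downward; lengths in m; the calibration is good to about 2 mm. A picture is of the moment at which its call begins.
- ctrl.sign_off(): hands the job in; it is judged then, once.
The state is a dict: "time": time; "qpos": joint angles; "dq": joint speeds; "joint_efforts": joint torques, N m; "eef_pos": TCP position; "tcp_rot": TCP orientation; "contact_force": force on the tool from outside, world axes, zero at the start; "wrist_torque": the same for the moment, N m; "opening": opening from 0.0 (shut) to 1.0 (fully open); "finger_force": force on a finger pad.
Only numpy, scipy, OpenCV 4.12 (cv2) and the standard library are available. Lean on these libraries where they do the work, as an engineer would, in place of code of your own. Each camera call takes 0.05 s, during which the arm holds its last target. There are 200 camera calls.

### The job

So that no mixed sample is left loose beside the running mixer, first set the two blue-capped tubes upright in free cells of the white crate, one to a cell, without dropping them. Then take the orange-capped tube, stand it in the mixer's rubber cup and press it slowly straight down until the sprung head is fully down on its stop; finish while holding it there, firmly on the stop but without leaning hard on it, with only the tube touching the mixer. Leave everything else where it is.

Things in the scene. Friction and masses are not known exactly. Their poses are not given: they have to be found in the camera images.
- blue_a_mid (a point): closed 30 mL plastic sample tube, a plain upright cylinder 30 mm in diameter and 95 mm tall (cap included, same diameter), flat-bottomed, about 45 g, frosted body with a paper label and a blue screw cap; this point is its centre, 47.5 mm above its underside, z up along the tube. It has been mixed and starts loose on the bench
- blue_b_mid (a point): closed 30 mL plastic sample tube, a plain upright cylinder 30 mm in diameter and 95 mm tall (cap included, same diameter), flat-bottomed, about 45 g, frosted body with a paper label and a blue screw cap; this point is its centre, 47.5 mm above its underside, z up along the tube. It has been mixed and starts loose on the bench
- orange_mid (a point): closed 30 mL plastic sample tube, a plain upright cylinder 30 mm in diameter and 95 mm tall (cap included, same diameter), flat-bottomed, about 45 g, frosted body with a paper label and an orange screw cap; this point is its centre, 47.5 mm above its underside, z up along the tube. It is still to be mixed and starts loose on the bench. A grip of 25 N or more keeps it from slipping in the fingers while it is pressed
- crate: white plastic divided crate, fixed to the bench, 100 mm (its x) by 146 mm (its y), rim 42 mm above the bench; 2 by 3 cells, each about 44 mm square, floor and walls 4 mm thick. Origin: centre of its underside, on the bench. The two cells at its +y end hold green-capped tubes that stay there; the other four are free
- cell_1 (a point): centre of the floor of a free cell of the crate (-x, -y corner), 4 mm above the bench; axes as the crate's
- cell_2 (a point): centre of the floor of a free cell of the crate (+x, -y corner), 4 mm above the bench; axes as the crate's
- cell_3 (a point): centre of the floor of a free cell of the crate (-x side, middle, next to a green-capped tube), 4 mm above the bench; axes as the crate's
- cell_4 (a point): centre of the floor of a free cell of the crate (+x side, middle, next to a green-capped tube), 4 mm above the bench; axes as the crate's
- mixer: white touch-to-run laboratory mixer (vortex mixer), fixed to the bench: round housing 120 mm across and 68 mm high, with a low control nose to its -x side. Origin: centre of its underside, below the head's axis; z up
- cup_floor (a point): centre of the flat floor of the round black rubber cup on the mixer's sprung head: 97 mm above the bench with the head up; it sinks with the head. The cup is 12 mm deep, about 39 mm wide at the floor and 44 mm at the rim, 52 mm outside; z up
- mixer_head (a joint): how far the sprung head is pushed down, in m: 0 up, 0.008 on its hard stop. The spring pushes straight up: the head starts to sink at about 3 N and reaches the stop at about 9 N; beyond that the push rises steeply as the stop takes it. 12 to 20 N holds it well on the stop. Press slowly, about 10 mm/s: faster, the push on meeting the stop can jump past 50 N, which is too hard for it
- green_a: green-capped sample tube of the same size, already in the crate; leave it. Origin: centre of its underside
- green_b: another such green-capped tube in the crate; leave it. Origin: centre of its underside
- reagent: amber bottle, 58 mm diameter, 105 mm tall; leave it. Origin: centre of its underside
- beaker: glass beaker, 68 mm diameter, 90 mm tall; leave it. Origin: centre of its underside
- dishes: stack of four culture dishes, 60 mm diameter, 54 mm tall; leave it. Origin: centre of its underside
- tipbox: grey box of yellow pipette tips, 83 by 122 mm, 65 mm tall; leave it. Origin: centre of its underside
- marker: marker pen lying flat, 128 mm long along its x, 16 mm thick; leave it. Origin: centre of its underside
- timer: flat white bench timer, 66 mm square, 17 mm thick; leave it. Origin: centre of its underside

How it is judged:
By the outcome, as a careful person would: the job done as asked, in the order asked, and still so for the second after the job is handed in, while the arm keeps its last pose, push and grip.
It also fails if it takes over 72 s, if anything falls off the work surface, if the arm or the gripper's body presses on something with over 40 N, if the wrist force passes 120 N, or if a joint passes its speed limit or range.

## Working session

There is one attempt and no reset: what is moved stays moved. The work goes in short steps, Python scripts to look and compute and a shell command to move; the robot and the scene stay as the last step left them, time stands still between calls to the robot, and variables do not carry over. Pictures are saved under pics/ and viewed, at most 10 in all, crops included, and the job is handed in when it is done.

```bash
mkdir -p pics; ls
cat > h.py <<'E'
import numpy as np, cv2
from plant import get_state, read_camera, ctrl
from scipy.spatial.transform import Rotation as R
def cam(n):
    c=read_camera(n); c['f']=240/np.tan(np.radians(c['vfov'])/2)
    c['K']=np.array([[c['f'],0,c['cx']],[0,c['f'],c['cy']],[0,0,1.]]); c['D']=np.array([c['k1'],0,0,0.])
    c['Rm']=R.from_quat(c['orientation']).as_matrix(); c['o']=np.array(c['origin']); return c
def ray(c,uv):
    p=cv2.undistortPoints(np.array(uv,float).reshape(-1,1,2),c['K'],c['D']).reshape(-1,2)
    return np.c_[p,np.ones(len(p))]@c['Rm'].T
def plane(c,uv,z):
    d=ray(c,uv); return c['o']+d*((z-c['o'][2])/d[:,2])[:,None]
def cloud(c):
    v,u=np.mgrid[0:480,0:640]; d=ray(c,np.c_[u.ravel(),v.ravel()])
    return (c['o']+d*c['range_z'].ravel()[:,None]).reshape(480,640,3)
E
python3 - <<'E'
from h import *
for n in ['top','scene']:
    c=cam(n); cv2.imwrite(f'pics/{n}0.png',c['frame']); print(n,c['origin'],c['orientation'],c['vfov'],c['k1'])
print(get_state())
E
```

```text
pics
top [2.95459268e-01 2.85751472e-04 1.26253549e+00] [-0.67539806  0.73051884 -0.07220215  0.07047362] 54.009900671687696 -0.09048898342517911
scene [ 1.13236843 -0.11621968  0.77994364] [ 0.74271177  0.57489836 -0.21517638 -0.26752613] 57.34210373287848 -0.06170171914594003
{'time': 0.1, 'qpos': array([-1.40199873e+00,  2.87113168e-01,  1.57801571e+00,  4.70615942e-06,
        1.27863714e+00, -1.49979402e-01]), 'dq': array([-0.00060706, -0.00204915, -0.00203862,  0.00192902, -0.00111832,
       -0.00029312]), 'joint_efforts': array([ 1.61151278e-03, -4.07290614e+01, -2.93699777e+01, -1.42914873e-04,
        3.39240200e-03, -4.00066455e-06]), 'eef_pos': array([ 0.21148978, -0.64038494,  0.23006951]), 'tcp_rot': array([ 9.87324047e-01,  1.58713721e-01, -7.97201910e-06, -1.08665527e-03]), 'contact_force': array([-0.18415836,  0.40561366,  0.80520227]), 'wrist_torque': array([0.01731592, 0.01754505, 0.00795342]), 'finger_force': 0.0, 'opening': 0.9986538231798197}
```

View pics/top0.png

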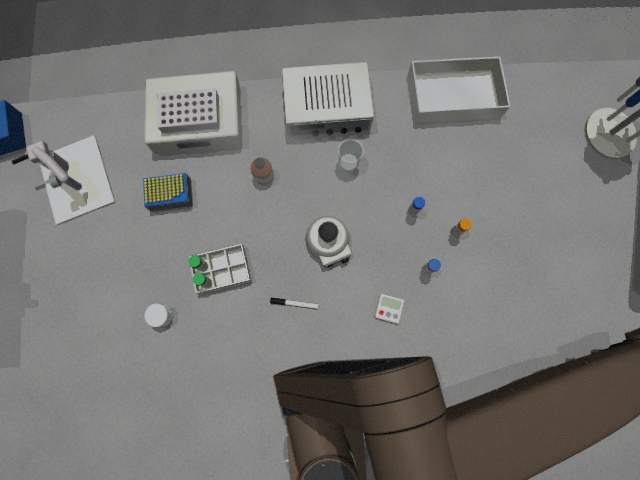

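View pics/scene0.png

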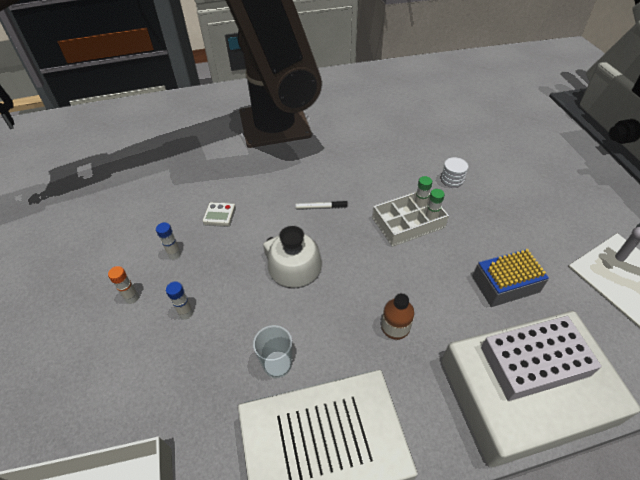

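The top view shows blue caps at (419,203) and (434,265), the orange cap at (464,225), the mixer cup at (328,232) and the crate around (220,269) with its green tubes on the left. The scene view agrees, with all the tubes upright.

Run:
```python
from h import *
for n in ['top','scene']:
    c=cam(n); P=cloud(c); h=cv2.cvtColor(c['frame'],cv2.COLOR_BGR2HSV); ok=c['range_z']>0
    for nm,(a,b) in dict(blue=(100,125),orange=(5,18),green=(50,80)).items():
        m=((h[...,0]>=a)&(h[...,0]<=b)&(h[...,1]>150)&(h[...,2]>70)).astype(np.uint8)
        k,l,s,ce=cv2.connectedComponentsWithStats(m)
        for i in range(1,k):
            if s[i,4]<40 or s[i,4]>1500: continue
            q=P[(l==i)&ok]
            if len(q)<20: continue
            t=q[q[:,2]>np.percentile(q[:,2],95)-.006]
            r=cv2.minEnclosingCircle((t[:,:2]*1000).astype(np.float32))
            print(n,nm,ce[i].round(1),s[i,4],'top circ',np.round(r[0],1),round(r[1],1),'zmax',q[:,2].max().round(4), 'ray@.095',plane(c,[ce[i]],.09)[0].round(4))
    # mixer cup: dark points high
    mx=ok&(P[...,2]>.09)&(P[...,2]<.125)&(h[...,2]<70)&(np.hypot(P[...,0]-.5,P[...,1])<.25)
    k,l,s,ce=cv2.connectedComponentsWithStats(mx.astype(np.uint8))
    for i in range(1,k):
        if s[i,4]>60:
            q=P[l==i]; r=cv2.minEnclosingCircle((q[:,:2]*1000).astype(np.float32)); print(n,'cup',ce[i],s[i,4],np.round(r[0],1),round(r[1],1),q[:,2].min(),q[:,2].max())
    # crate rim
    cr=ok&(P[...,2]>.036)&(P[...,2]<.048)&(h[...,1]<60)
    k,l,s,ce=cv2.connectedComponentsWithStats(cv2.morphologyEx(cr.astype(np.uint8),cv2.MORPH_CLOSE,np.ones((3,3))))
    for i in range(1,k):
        if s[i,4]>150:
            q=P[(l==i)&cr]; r=cv2.minAreaRect((q[:,:2]*1000).astype(np.float32)); print(n,'crate?',ce[i].round(),s[i,4],np.round(r[0],1),np.round(r[1],1),r[2])
```

```text
top blue [  3.2 120.5] 269 top circ [947.5 839.5] 58.7 zmax 0.0965 ray@.095 [0.9399 0.8387 0.09  ]
top blue [172.8 196. ] 251 top circ [704.3 377.7] 66.4 zmax 0.0602 ray@.095 [0.6726 0.3462 0.09  ]
top blue [418.7 202.6] 102 top circ [ 603.9 -289.9] 15.3 zmax 0.0996 ray@.095 [ 0.6036 -0.291   0.09  ]
top blue [434.4 264.4] 97 top circ [ 439.5 -310.1] 14.3 zmax 0.0992 ray@.095 [ 0.4399 -0.3109  0.09  ]
top orange [464.2 224.5] 118 top circ [ 537.  -402.3] 14.6 zmax 0.0998 ray@.095 [ 0.5365 -0.4017  0.09  ]
top green [194.4 261. ] 106 top circ [495.5 290.5] 14.8 zmax 0.1037 ray@.095 [0.4964 0.2934 0.09  ]
top green [198.9 278.8] 103 top circ [448.8 281.4] 14.4 zmax 0.1037 ray@.095 [0.4502 0.2833 0.09  ]
top cup [327.67028986 231.30434783] 276 [542.7 -48.4] 24.0 0.09034125046751851 0.11476907575725437
top crate? [469.  71.] 315 [1007.  -494.4] [281.3 120.5] 60.01960372924805
top crate? [455. 112.] 221 [ 874. -446.] [272.9  88.3] 70.11019897460938
top crate? [330. 129.] 254 [845.7 -80.6] [ 17.5 236.2] 0.08748681098222733
top crate? [194. 145.] 201 [833.6 297.4] [ 18.4 256.3] 2.9519453048
[... 675 characters left out ...]
ene cup [291.33957845 236.81030445] 427 [546.3 -49.4] 26.2 0.09033521665272959 0.11184038919665396
scene crate? [326.   8.] 252 [-693.  346.] [259.   35.7] 89.38878631591797
scene crate? [216.  21.] 152 [-696.5 -112.3] [135.7  33.7] 86.78213500976562
scene crate? [597. 113.] 165 [239.8 940. ] [ 14.1 156.7] 88.4892578125
scene crate? [411. 213.] 593 [485.8 243.2] [103.8 150.4] 9.472034454345703
scene crate? [295. 271.] 217 [576.5 -51.4] [110.8  58.6] 84.7809829711914
scene crate? [505. 285.] 283 [738.8 363. ] [146.3  66. ] 60.12619400024414
scene crate? [471. 414.] 340 [938.6 170.3] [198.2  19.9] 5.419826984405518
scene crate? [ 78. 463.] 452 [ 874.3 -465.3] [  3.3 246.3] 0.050866514444351196
```

```bash
cat >> h.py <<'E'
def go(x,y,z,yaw=None):
    "shift in tool axes (mm) and turn to reach world target (mm), tool x at yaw deg"
    s=get_state(); M=R.from_quat(s['tcp_rot']).as_matrix()
    d=M.T@(np.array([x,y,z])-np.array(s['eef_pos'])*1000)
    cur=np.degrees(np.arctan2(M[1,0],M[0,0]))
    print('shift',d.round(1),'yaw now',cur.round(2),'turn',None if yaw is None else round(cur-yaw,2),'tilt',M[:,2].round(4),'t',round(s['time'],2))
E
python3 - <<'E'
from h import *
go(442,-310,231,10)
E
```

```text
shift [ 3.225e+02 -2.417e+02 -1.000e-01] yaw now 18.26 turn 8.26 tilt [-2.0e-04  1.5e-03 -1.0e+00] t 0.2
```

```bash
python3 -m crank '[[[35,-27,0],0,0],[[80,-60,0],2,0],[[120,-90,0],4,0],[[160,-120,0],6,0],[[200,-150,0],8,0],[[245,-184,0],8.3,0],[[290,-217,0],8.3,0],[[322,-242,0],8.3,0],[[322,-242,0],8.3,0],[[322,-242,0],8.3,0]]' 30
python3 - <<'E'
from h import *
go(442,-310,231,10)
c=cam('wrist'); cv2.imwrite('pics/w1.png',c['frame']); print(c['o'],c['Rm'].round(3),c['vfov'])
E
```

```text
time: 1.2
eef_pos: [0.4422, -0.3089, 0.2313]
tcp_rot: [0.996, 0.089, -0.0, 0.0]
contact_force: [-0.0, -1.1, 0.2]
opening: 0.997
finger_force: 0.0
shift [-0.4  1.1  0.3] yaw now 10.16 turn 0.16 tilt [-3.e-04 -2.e-04 -1.e+00] t 1.2
[ 0.51712214 -0.29582814  0.3739166 ] [[ 0.177 -0.941 -0.288]
 [-0.984 -0.169 -0.052]
 [ 0.001  0.292 -0.956]] 69.46924328215596
```

View pics/w1.png

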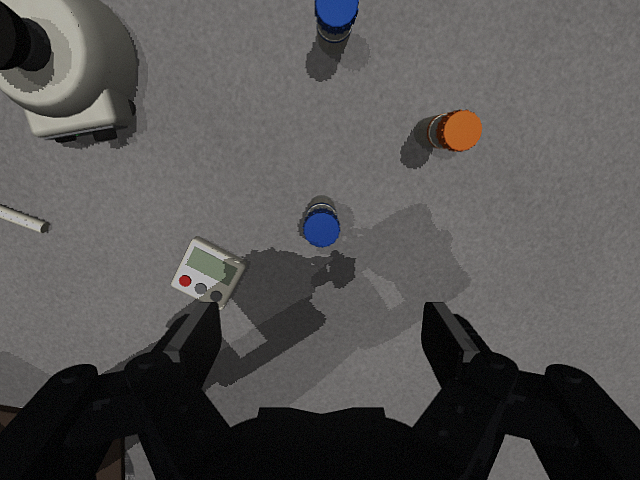

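The wrist view shows the near blue cap at (322,228), laterally centred between the fingers, with orange at (462,130) and the far blue at (337,10).

```bash
cat >> h.py <<'E'
def caps(n='wrist',z=.095):
    c=cam(n); P=cloud(c); h=cv2.cvtColor(c['frame'],cv2.COLOR_BGR2HSV)
    for nm,(a,b) in dict(blue=(100,125),orange=(5,18),green=(50,80)).items():
        m=((h[...,0]>=a)&(h[...,0]<=b)&(h[...,1]>150)&(h[...,2]>50)).astype(np.uint8)
        k,l,s,ce=cv2.connectedComponentsWithStats(m)
        for i in range(1,k):
            if s[i,4]<200: continue
            mm=(l==i); t=P[mm&(c['range_z']>0)]; zt=np.percentile(t[:,2],95); sel=(mm&(abs(P[...,2]-zt)<.004)).astype(np.uint8)
            v,u=np.nonzero(sel); q=plane(c,np.c_[u,v],z)[:,:2]*1000; r=cv2.minEnclosingCircle(q.astype(np.float32))
            print(nm,ce[i].round(),'ztop',zt.round(4),'mean',q.mean(0).round(1),'circ',np.round(r[0],1),round(r[1],1))
    return c,P
E
python3 - <<'E'
from h import *
caps(); go(442,-310,60,10)
E
```

```text
blue [334.  11.] ztop 0.0964 mean [ 602.4 -291.8] circ [ 605.7 -291.1] 15.0
blue [320. 228.] ztop 0.096 mean [ 443.9 -309.2] circ [ 444.2 -309.1] 15.5
orange [458. 129.] ztop 0.0962 mean [ 541.1 -402.2] circ [ 541.  -401.9] 15.8
shift [  1.1  -0.9 171.3] yaw now 9.95 turn -0.05 tilt [-4.e-04 -5.e-04 -1.e+00] t 1.3
```

```bash
python3 -m crank '[[[2,-1,40],0,0],[[2,-1,80],0,0],[[2,-1,100],0,0],[[2,-1,100],0,0],[[2,-1,100],0,0]]'
python3 - <<'E'
from h import *
go(443.5,-309.3,50,10)
caps(); go(443.5,-309.3,50,10)
E
```

```text
time: 1.8
eef_pos: [0.4428, -0.3104, 0.1317]
tcp_rot: [0.996, 0.086, -0.0, 0.0]
contact_force: [0.3, 0.0, -0.3]
opening: 1.001
finger_force: 0.0
shift [ 0.9 -1.  81.7] yaw now 9.84 turn -0.16 tilt [-1.e-04 -2.e-04 -1.e+00] t 1.8
blue [319. 273.] ztop 0.0959 mean [ 444.2 -309.2] circ [ 444.4 -309. ] 15.6
orange [529. 127.] ztop 0.0961 mean [ 541.1 -401.8] circ [ 540.9 -401.4] 16.1
shift [ 0.1 -1.6 82.9] yaw now 9.86 turn -0.14 tilt [ 0.0017 -0.0019 -1.    ] t 1.85
```

```bash
python3 -m crank '[[[1,-1,30],0,0],[[1,-1,60],0,0],[[1,-1,82],0,0],[[1,-1,82],0,0],[[1,-1,82],0,255],[[1,-1,82],0,255],[[1,-1,82],0,255],[[1,-1,82],0,255],[[1,-1,82],0,255],[[1,-1,82],0,255]]' 30;python3 -m crank '[[[0,0,0],0,255],[[0,0,0],0,255],[[0,0,-20],0,255],[[0,0,-50],0,255],[[0,0,-90],0,255],[[0,0,-130],0,255],[[0,0,-150],0,255],[[0,0,-150],0,255]]'
python3 - <<'E'
from h import *
go(469,191,200,10)
c=cam('wrist'); cv2.imwrite('pics/w2.png',c['frame'])
E
```

```text
time: 2.85
eef_pos: [0.445, -0.3086, 0.0509]
tcp_rot: [0.996, 0.087, 0.001, 0.001]
contact_force: [0.1, 0.8, 5.7]
opening: 0.342
finger_force: 29.6
time: 3.65
eef_pos: [0.4457, -0.3092, 0.2034]
tcp_rot: [0.996, 0.087, 0.003, 0.003]
contact_force: [0.8, -0.4, 0.4]
opening: 0.342
finger_force: 29.8
shift [ 109.6 -488.6    0.7] yaw now 9.97 turn -0.03 tilt [ 0.0056 -0.0057 -1.    ] t 3.65
```

View pics/w2.png

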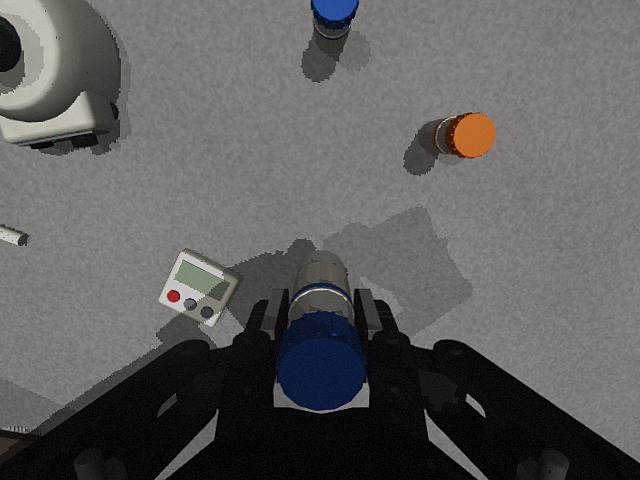

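The blue tube is held squarely at (320,340), with the cap clear of the palm. Next I carry it to the crate.

```bash
python3 -m crank '[[[25,-25,0],0,255],[[55,-60,0],0,255],[[85,-95,0],0,255],[[110,-135,0],0,255],[[125,-180,0],0,255],[[130,-225,0],0,255],[[130,-270,0],0,255],[[128,-315,0],0,255],[[125,-360,0],0,255],[[120,-405,0],0,255]]';python3 -m crank '[[[-5,-40,0],0,255],[[-8,-70,0],0,255],[[-10,-84,0],0,255],[[-10,-84,0],0,255],[[-10,-84,0],0,255]]'
python3 - <<'E'
from h import *
go(469,191,200,10)
c=cam('wrist'); cv2.imwrite('pics/w3.png',c['frame'])
np.savez('w3.npz',**{k:c[k] for k in ['frame','range_z','K','D','Rm','o']})
E
```

```text
time: 4.7
eef_pos: [0.49, 0.1135, 0.1962]
tcp_rot: [0.996, 0.087, -0.002, -0.0]
contact_force: [0.9, -0.0, -0.8]
opening: 0.342
finger_force: 29.8
time: 5.2
eef_pos: [0.4676, 0.1921, 0.1981]
tcp_rot: [0.996, 0.087, -0.001, 0.0]
contact_force: [-1.2, 0.5, -0.3]
opening: 0.343
finger_force: 29.8
shift [ 1.2  1.4 -1.9] yaw now 9.97 turn -0.03 tilt [-0.0019 -0.0011 -1.    ] t 5.2
```

View pics/w3.png

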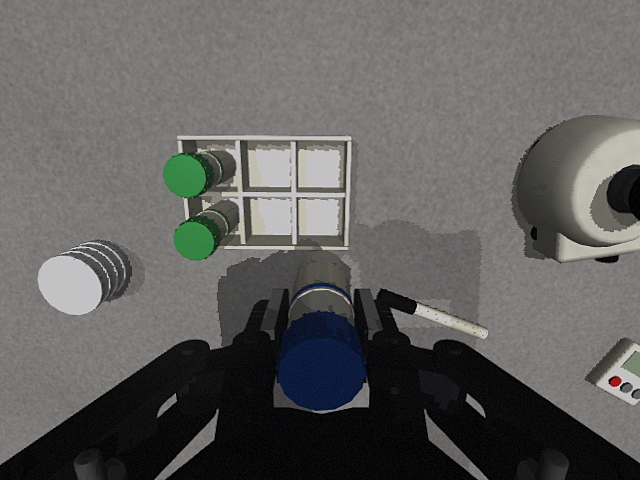

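The crate is seen whole: rim corners at about (351,136) and (349,249), divider junctions at (293,194) and (240,194), the free -y cells on the right.

Run:
```python
from h import *
c=cam('wrist');P=cloud(c);h=cv2.cvtColor(c['frame'],cv2.COLOR_BGR2HSV)
m=(c['range_z']>0)&(abs(P[...,2]-.042)<.005)&(h[...,1]<60)&(h[...,2]>120)
m=m&(np.hypot(P[...,0]-.484,P[...,1]-.242)<.11)
v,u=np.nonzero(m); q=plane(c,np.c_[u,v],.042)[:,:2]*1000
print(len(q)); r=cv2.minAreaRect(q.astype(np.float32)); print(np.round(r[0],1),np.round(r[1],1),r[2])
p=plane(c,[(179,136),(351,136),(349,249),(293,194),(240,194),(348,194)],.042)*1000; print(p.round(1))
for yaw in [r[2] if r[2]<45 else r[2]-90]:
    cr,s=np.cos(np.radians(yaw)),np.sin(np.radians(yaw)); M=np.array([[cr,-s],[s,cr]])
    for d in [(-24,-48),(24,-48),(-24,0),(24,0)]: print(d,(np.array(r[0])+M@d).round(1))
    z=(q-r[0])@M; print(np.histogram(z[:,0],np.arange(-52,54,4))[0]); print(np.histogram(z[:,1],np.arange(-76,78,4))[0])
```

```text
2103
[485.7 243.3] [ 99.5 145.3] 9.761979103088379
[[522.9 320.6  42. ]
 [547.2 179.7  42. ]
 [450.2 162.1  42. ]
 [491.1 219.8  42. ]
 [483.2 265.2  42. ]
 [499.3 172.8  42. ]]
(-24, -48) [470.2 191.9]
(24, -48) [517.5 200. ]
(-24, 0) [462.1 239.2]
(24, 0) [509.4 247.4]
[182 272  21  21  25  27  19  29  44  43  44  42  60  92  24  27  22  26
  25  25  29  35  45  54 360 510]
[ 59 413  37  46  41  43  39  31  31  44  44  41  73  89  41  50  45  45
  45  40  44  43  45  44  92  47  43  45  46  35  30  30  26  22  23  24
 136  31]
```

```bash
python3 -m crank '[[[2,0.5,20],0,255],[[2,0.5,50],0,255],[[2,0.5,80],0,255],[[2,0.5,100],0,255],[[2,0.5,115],0,255],[[2,0.5,125],0,255],[[2,0.5,132],0,255],[[2,0.5,137],0,255],[[2,0.5,137],0,255],[[2,0.5,137],0,255]]'
python3 - <<'E'
from h import *
go(470,191.8,55,10)
E
```

```text
time: 6.3
eef_pos: [0.4704, 0.1928, 0.063]
tcp_rot: [0.996, 0.087, 0.001, -0.0]
contact_force: [0.1, 0.4, -0.7]
opening: 0.342
finger_force: 29.8
shift [-0.6  0.9  8. ] yaw now 9.96 turn -0.04 tilt [ 1.2e-03  2.0e-04 -1.0e+00] t 6.3
```

```bash
python3 -m crank '[[[0,0.5,3],0,255],[[0,0.5,6],0,255],[[0,0.5,7],0,255],[[0,0.5,7.5],0,255],[[0,0.5,7.5],0,255],[[0,0.5,7.5],0,255]]'
python3 - <<'E'
from h import *
go(470,191.8,55,10)
E
```

```text
time: 6.9
eef_pos: [0.47, 0.1923, 0.0549]
tcp_rot: [0.996, 0.087, 0.0, -0.0]
contact_force: [-0.6, -0.3, 0.1]
opening: 0.339
finger_force: 29.9
shift [-0.1  0.5 -0.1] yaw now 9.97 turn -0.03 tilt [ 0.e+00  1.e-04 -1.e+00] t 6.9
```

```bash
python3 -m crank '[[[0,0,0.7],0,255],[[0,0,1.2],0,255],[[0,0,1.2],0,255]]'; python3 -m crank '[[[0,0,0],0,120],[[0,0,0],0,80],[[0,0,0],0,50],[[0,0,0],0,20],[[0,0,0],0,20],[[0,0,-15],0,0],[[0,0,-50],0,0],[[0,0,-95],0,0],[[0,0,-140],0,0],[[0,0,-150],0,0]]'
python3 - <<'E'
from h import *
c,P=caps(z=.099); cv2.imwrite('pics/w4.png',c['frame']); go(605.5,-291,200,10)
E
```

```text
time: 7.2
eef_pos: [0.4703, 0.1924, 0.0549]
tcp_rot: [0.996, 0.087, -0.0, 0.0]
contact_force: [-2.9, -1.4, 7.2]
opening: 0.341
finger_force: 30.5
time: 8.2
eef_pos: [0.4732, 0.1929, 0.2102]
tcp_rot: [0.996, 0.087, 0.006, -0.001]
contact_force: [-0.0, -0.3, -0.4]
opening: 1.0
finger_force: 0.0
blue [321. 246.] ztop 0.1 mean [469.4 191.6] circ [469.6 192. ] 15.7
green [190. 185.] ztop 0.1001 mean [498.9 294.4] circ [500.4 293.3] 14.9
green [200. 245.] ztop 0.1 mean [453.8 284. ] circ [454.8 283.2] 15.5
shift [ 46.8 499.5   9.8] yaw now 9.97 turn -0.03 tilt [ 0.0099  0.0019 -0.9999] t 8.25
```

View pics/w4.png

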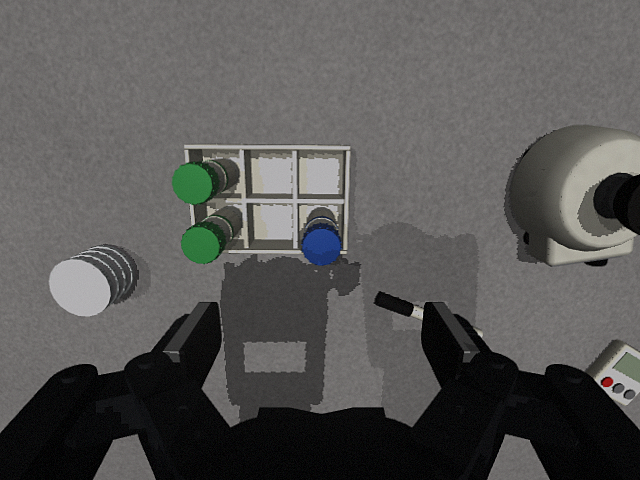

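The blue tube stands upright in cell_1, cap at (321,246) and top at 0.100 m. On to the second blue tube.

```bash
python3 -m crank '[[[10,25,0],0,0],[[22,70,0],0,0],[[34,118,0],0,0],[[40,166,0],0,0],[[46,214,0],0,0],[[46,262,0],0,0],[[46,310,0],0,0],[[46,358,0],0,0],[[46,406,0],0,0],[[46,450,0],0,0]]';python3 -m crank '[[[0,30,0],0,0],[[0,50,10],0,0],[[0,50,40],0,0],[[0,50,75],0,0],[[0,50,75],0,0],[[0,50,75],0,0]]'
python3 - <<'E'
from h import *
caps(); go(605.5,-291,50,10)
E
```

```text
time: 9.25
eef_pos: [0.5923, -0.2448, 0.201]
tcp_rot: [0.996, 0.086, -0.001, -0.001]
contact_force: [-0.2, 0.8, -0.4]
opening: 0.998
finger_force: 0.0
time: 9.85
eef_pos: [0.6007, -0.2915, 0.1264]
tcp_rot: [0.996, 0.087, -0.002, -0.001]
contact_force: [0.9, 0.4, 0.9]
opening: 1.0
finger_force: 0.0
blue [322. 265.] ztop 0.096 mean [ 609.  -290.6] circ [ 609.1 -290.5] 15.6
shift [ 3.7 -0.5 78.8] yaw now 9.98 turn -0.02 tilt [-1.e-04  1.e-04 -1.e+00] t 9.9
```

```bash
python3 -m crank '[[[6.5,0,25],0,0],[[6.5,0,55],0,0],[[6.5,0,76],0,0],[[6.5,0,76],0,0],[[6.5,0,76],0,255],[[6.5,0,76],0,255],[[6.5,0,76],0,255],[[6.5,0,76],0,255],[[6.5,0,76],0,255],[[6.5,0,76],0,255]]' 30;python3 -m crank '[[[0,0,0],0,255],[[0,0,0],0,255],[[0,0,-20],0,255],[[0,0,-50],0,255],[[0,0,-90],0,255],[[0,0,-130],0,255],[[0,0,-150],0,255],[[0,0,-150],0,255]]'
python3 - <<'E'
from h import *
go(517.3,199.7,200,10)
E
```

```text
time: 10.9
eef_pos: [0.6091, -0.2916, 0.0544]
tcp_rot: [0.996, 0.087, 0.001, 0.001]
contact_force: [-1.8, 0.3, 5.4]
opening: 0.346
finger_force: 30.9
time: 11.7
eef_pos: [0.6099, -0.2923, 0.2073]
tcp_rot: [0.996, 0.087, 0.003, 0.003]
contact_force: [-0.5, -0.2, 0.1]
opening: 0.343
finger_force: 30.4
shift [  -6.1 -500.6    4.4] yaw now 9.97 turn -0.03 tilt [ 0.0066 -0.0046 -1.    ] t 11.7
```

```bash
python3 -m crank '[[[0,-25,0],0,255],[[0,-70,0],0,255],[[0,-118,0],0,255],[[0,-166,0],0,255],[[0,-214,0],0,255],[[0,-262,0],0,255],[[0,-310,0],0,255],[[0,-358,0],0,255],[[-3,-406,0],0,255],[[-6,-450,0],0,255]]';python3 -m crank '[[[0,-30,0],0,255],[[0,-50,0],0,255],[[0,-50,0],0,255],[[0,-50,0],0,255],[[0,-50,0],0,255]]'
python3 - <<'E'
from h import *
go(517.3,199.7,60,10)
c=cam('wrist');P=cloud(c);h=cv2.cvtColor(c['frame'],cv2.COLOR_BGR2HSV)
m=(c['range_z']>0)&(abs(P[...,2]-.042)<.005)&(h[...,1]<60)&(h[...,2]>120)&(np.hypot(P[...,0]-.484,P[...,1]-.242)<.11)
v,u=np.nonzero(m); q=plane(c,np.c_[u,v],.042)[:,:2]*1000
r=cv2.minAreaRect(q.astype(np.float32)); print(np.round(r[0],1),np.round(r[1],1),r[2])
E
```

```text
time: 12.7
eef_pos: [0.5223, 0.1529, 0.1998]
tcp_rot: [0.996, 0.087, -0.002, -0.0]
contact_force: [0.7, -0.6, -0.3]
opening: 0.339
finger_force: 30.4
time: 13.2
eef_pos: [0.5155, 0.1993, 0.2014]
tcp_rot: [0.996, 0.086, -0.001, 0.0]
contact_force: [-0.2, -0.1, -0.1]
opening: 0.341
finger_force: 30.4
shift [ 2.100e+00 -1.000e-01  1.414e+02] yaw now 9.91 turn -0.09 tilt [-1.9e-03 -8.0e-04 -1.0e+00] t 13.2
[486.4 243.5] [ 99. 145.] 9.416483879089355
```

```bash
python3 -m crank '[[[2,0,20],0,255],[[2,0,50],0,255],[[2,0,80],0,255],[[2,0,100],0,255],[[2,0,115],0,255],[[2,0,125],0,255],[[2,0,132],0,255],[[2,0,138],0,255],[[2,0,140],0,255],[[2,0,140],0,255]]';python3 -m crank '[[[0,0,1],0,255],[[0,0,2],0,255],[[0,0,2.5],0,255],[[0,0,2.5],0,255]]'
python3 - <<'E'
from h import *
go(517.3,199.7,57,10)
E
```

```text
time: 14.25
eef_pos: [0.518, 0.2008, 0.0629]
tcp_rot: [0.996, 0.087, 0.0, -0.0]
contact_force: [1.0, 0.5, -0.5]
opening: 0.339
finger_force: 30.4
time: 14.65
eef_pos: [0.5178, 0.2007, 0.0602]
tcp_rot: [0.996, 0.087, 0.0, -0.0]
contact_force: [0.7, 0.5, 0.1]
opening: 0.343
finger_force: 30.4
shift [-0.6  0.9  3.2] yaw now 9.97 turn -0.03 tilt [ 1.e-04  1.e-04 -1.e+00] t 14.65
```

```bash
python3 -m crank '[[[0,0.5,1],0,255],[[0,0.5,2],0,255],[[0,0.5,2.5],0,255],[[0,0.5,2.5],0,255]]'; python3 -m crank '[[[0,0,0.4],0,255],[[0,0,0.8],0,255],[[0,0,0.8],0,255]]'
```

```text
time: 15.05
eef_pos: [0.5181, 0.2002, 0.0584]
tcp_rot: [0.996, 0.087, 0.0, 0.0]
contact_force: [-0.7, -0.0, 4.3]
opening: 0.342
finger_force: 30.9
time: 15.35
eef_pos: [0.5183, 0.2002, 0.0583]
tcp_rot: [0.996, 0.087, 0.0, 0.0]
contact_force: [-3.4, -1.2, 9.7]
opening: 0.344
finger_force: 31.3
```

Seated, so release, rise and go over to the orange tube.

```bash
python3 -m crank '[[[0,0,-0.8],0,120],[[0,0,-0.8],0,80],[[0,0,-0.8],0,50],[[0,0,-0.8],0,20],[[0,0,-0.8],0,20],[[0,0,-15],0,0],[[0,0,-50],0,0],[[0,0,-95],0,0],[[0,0,-140],0,0],[[0,0,-150],0,0]]'
python3 - <<'E'
from h import *
caps(z=.099); go(541,-402,205,10)
E
```

```text
time: 16.35
eef_pos: [0.5213, 0.2009, 0.2151]
tcp_rot: [0.996, 0.087, 0.007, -0.001]
contact_force: [1.3, -0.2, 0.4]
opening: 0.998
finger_force: 0.0
blue [163.   4.] ztop 0.0553 mean [663.  331.4] circ [662.2 345.2] 41.7
blue [320. 244.] ztop 0.1001 mean [518.  200.5] circ [518.2 200.6] 15.5
blue [320. 302.] ztop 0.1001 mean [469.1 191.8] circ [469.8 192.1] 15.5
green [199. 246.] ztop 0.1 mean [499.7 293.8] circ [500.9 293.6] 15.4
green [203. 296.] ztop 0.1 mean [457.1 287.8] circ [455.2 284.3] 14.9
shift [-84.7 597.2   8.1] yaw now 9.98 turn -0.02 tilt [ 0.0116  0.0022 -0.9999] t 16.4
```

```bash
python3 -m crank '[[[0,25,0],0,0],[[0,70,0],0,0],[[0,118,0],0,0],[[0,166,0],0,0],[[-10,214,0],0,0],[[-20,262,0],0,0],[[-30,310,0],0,0],[[-40,358,0],0,0],[[-50,406,0],0,0],[[-60,450,0],0,0]]';python3 -m crank '[[[-9,46,0],0,0],[[-18,92,0],0,0],[[-25,130,0],0,0],[[-25,147,10],0,0],[[-25,147,40],0,0],[[-25,147,80],0,0],[[-25,147,80],0,0],[[-25,147,80],0,0]]'
python3 - <<'E'
from h import *
caps(); go(541,-402,50,10)
E
```

```text
time: 17.4
eef_pos: [0.5355, -0.2552, 0.2055]
tcp_rot: [0.996, 0.087, -0.001, -0.001]
contact_force: [0.1, 0.7, 0.6]
opening: 0.998
finger_force: 0.0
time: 18.2
eef_pos: [0.5366, -0.4016, 0.1252]
tcp_rot: [0.996, 0.087, -0.001, -0.002]
contact_force: [0.4, 0.6, 1.1]
opening: 1.001
finger_force: 0.0
orange [324. 270.] ztop 0.0959 mean [ 542.1 -402.6] circ [ 542.1 -402.5] 15.9
shift [ 3.3 -0.  77.6] yaw now 9.98 turn -0.02 tilt [ 3.e-04 -3.e-04 -1.e+00] t 18.25
```

```bash
python3 -m crank '[[[4,0.7,25],0,0],[[4,0.7,55],0,0],[[4,0.7,76],0,0],[[4,0.7,76],0,0],[[4,0.7,76],0,255],[[4,0.7,76],0,255],[[4,0.7,76],0,255],[[4,0.7,76],0,255],[[4,0.7,76],0,255],[[4,0.7,76],0,255]]' 45;python3 -m crank '[[[0,0,0],0,255],[[0,0,0],0,255],[[0,0,-20],0,255],[[0,0,-50],0,255],[[0,0,-90],0,255],[[0,0,-130],0,255],[[0,0,-160],0,255],[[0,0,-160],0,255]]'
python3 - <<'E'
from h import *
go(545,-125,215,10)
E
```

```text
time: 19.25
eef_pos: [0.5423, -0.4032, 0.0527]
tcp_rot: [0.996, 0.087, 0.001, 0.001]
contact_force: [-0.7, 1.1, 5.9]
opening: 0.335
finger_force: 44.5
time: 20.05
eef_pos: [0.5436, -0.4046, 0.2175]
tcp_rot: [0.996, 0.087, 0.004, 0.004]
contact_force: [1.0, -0.4, 0.6]
opening: 0.337
finger_force: 44.4
shift [  49.8 -275.1    0.3] yaw now 9.97 turn -0.03 tilt [ 0.0079 -0.008  -0.9999] t 20.05
```

```bash
python3 -m crank '[[[0,-25,0],0,255],[[0,-65,0],0,255],[[0,-110,0],0,255],[[0,-155,0],0,255],[[0,-200,0],0,255],[[0,-245,0],0,255],[[0,-290,0],0,255],[[0,-330,0],0,255],[[0,-347,0],0,255],[[0,-347,0],0,255]]';python3 -m crank '[[[0,-10,0],0,255],[[0,-10,0],0,255],[[0,-10,0],0,255]]'
python3 - <<'E'
from h import *
go(546,-49,215,10)
c=cam('wrist');P=cloud(c);h=cv2.cvtColor(c['frame'],cv2.COLOR_BGR2HSV); cv2.imwrite('pics/w5.png',c['frame'])
m=(c['range_z']>0)&(abs(P[...,2]-.109)<.003)&(np.hypot(P[...,0]-.546,P[...,1]+.049)<.05)
v,u=np.nonzero(m); q=plane(c,np.c_[u,v],.109)[:,:2]*1000
print(len(q),cv2.minEnclosingCircle(q.astype(np.float32)),q.mean(0))
m=(c['range_z']>0)&(abs(P[...,2]-.068)<.003)&(np.hypot(P[...,0]-.546,P[...,1]+.049)<.08)
print(u.min(),u.max(),v.min(),v.max())
E
```

```text
time: 21.05
eef_pos: [0.48, -0.0584, 0.2089]
tcp_rot: [0.996, 0.089, -0.001, -0.001]
contact_force: [0.7, -0.5, 0.2]
opening: 0.34
finger_force: 44.5
time: 21.35
eef_pos: [0.4797, -0.0515, 0.2104]
tcp_rot: [0.996, 0.087, -0.0, 0.0]
contact_force: [-0.6, -0.7, -0.3]
opening: 0.34
finger_force: 44.5
shift [65.7  9.  -4.6] yaw now 9.93 turn -0.07 tilt [-6.e-04 -1.e-04 -1.e+00] t 21.35
1395 ((547.3311157226562, -48.10485076904297), 25.605384826660156) [547.79086583 -48.2395898 ]
295 369 111 186
```

View pics/w5.png

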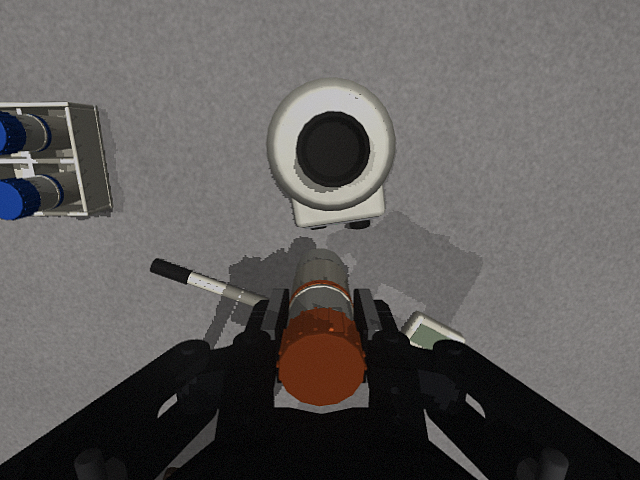

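The cup at (332,149) is clear of the held tube at (322,340), and the fitted rim radius is 25.6 mm, close to the true 26 mm. I move over it.

```bash
python3 -m crank '[[[20,3,0],0,255],[[45,6,0],0,255],[[62,8.6,0],0,255],[[67,8.6,0],0,255],[[67,8.6,8],0,255],[[67,8.6,20],0,255],[[67,8.6,30],0,255],[[67,8.6,36],0,255],[[67,8.6,36],0,255],[[67,8.6,36],0,255]]';python3 -m crank '[[[0,0,0],0,255],[[0,0,0],0,255]]'
python3 - <<'E'
from h import *
go(547.2,-48.4,160,10)
E
```

```text
time: 22.4
eef_pos: [0.547, -0.0478, 0.1747]
tcp_rot: [0.996, 0.087, -0.0, -0.0]
contact_force: [0.1, -0.1, -0.1]
opening: 0.341
finger_force: 44.5
time: 22.6
eef_pos: [0.5476, -0.0479, 0.1755]
tcp_rot: [0.996, 0.087, 0.001, 0.0]
contact_force: [-0.4, -0.2, -0.9]
opening: 0.342
finger_force: 44.5
shift [-0.5  0.4 15.5] yaw now 9.97 turn -0.03 tilt [ 1.3e-03 -3.0e-04 -1.0e+00] t 22.6
```

```bash
python3 -m crank '[[[-0.3,0.4,4],0,255],[[-0.3,0.4,8],0,255],[[-0.3,0.4,12],0,255],[[-0.3,0.4,15],0,255],[[-0.3,0.4,18],0,255],[[-0.3,0.4,20],0,255],[[-0.3,0.4,22],0,255],[[-0.3,0.4,23],0,255],[[-0.3,0.4,23],0,255],[[-0.3,0.4,23],0,255]]'; python3 -m crank '[[[0,0,0.8],0,255],[[0,0,1.6],0,255],[[0,0,2.4],0,255],[[0,0,3.2],0,255],[[0,0,4],0,255],[[0,0,4],0,255]]'
```

```text
time: 23.6
eef_pos: [0.547, -0.0482, 0.1519]
tcp_rot: [0.996, 0.087, 0.0, 0.0]
contact_force: [0.2, 0.4, -0.1]
opening: 0.345
finger_force: 44.5
time: 24.2
eef_pos: [0.5472, -0.0482, 0.1484]
tcp_rot: [0.996, 0.087, 0.0, 0.0]
contact_force: [-1.4, 0.9, 4.1]
opening: 0.34
finger_force: 44.6
```

```bash
python3 -m crank '[[[0,0,0.8],0,255],[[0,0,1.6],0,255],[[0,0,2.4],0,255],[[0,0,3.2],0,255],[[0,0,4],0,255],[[0,0,4],0,255]]';  python3 -m crank '[[[0,0,0.5],0,255],[[0,0,1],0,255],[[0,0,1.5],0,255],[[0,0,1.5],0,255],[[0,0,1.5],0,255]]'
```

```text
time: 24.8
eef_pos: [0.5472, -0.0482, 0.1444]
tcp_rot: [0.996, 0.087, 0.0, 0.0]
contact_force: [-1.4, 0.6, 6.6]
opening: 0.34
finger_force: 44.8
time: 25.3
eef_pos: [0.5473, -0.0483, 0.1432]
tcp_rot: [0.996, 0.087, 0.0, 0.0]
contact_force: [-2.1, 0.7, 7.4]
opening: 0.34
finger_force: 44.9
```

```bash
python3 -m crank '[[[0,0,0.4],0,255],[[0,0,0.8],0,255],[[0,0,1.2],0,255],[[0,0,1.6],0,255],[[0,0,1.6],0,255],[[0,0,1.6],0,255]]';  python3 -m crank '[[[0,0,0.3],0,255],[[0,0,0.6],0,255],[[0,0,0.6],0,255],[[0,0,0.6],0,255]]'
```

```text
time: 25.9
eef_pos: [0.5473, -0.0483, 0.1419]
tcp_rot: [0.996, 0.087, 0.0, 0.0]
contact_force: [-3.3, 0.8, 8.2]
opening: 0.339
finger_force: 45.0
time: 26.3
eef_pos: [0.5474, -0.0482, 0.1416]
tcp_rot: [0.996, 0.087, 0.0, 0.0]
contact_force: [-3.2, 1.3, 9.0]
opening: 0.338
finger_force: 45.3
```

```bash
python3 -m crank '[[[0,0,0.3],0,255],[[0,0,0.6],0,255],[[0,0,0.6],0,255],[[0,0,0.6],0,255]]';  python3 -m crank '[[[0,0,0.2],0,255],[[0,0,0.4],0,255],[[0,0,0.4],0,255],[[0,0,0.4],0,255]]'
```

```text
time: 26.7
eef_pos: [0.5475, -0.0482, 0.1416]
tcp_rot: [0.996, 0.087, 0.0, 0.0]
contact_force: [-3.6, 1.5, 11.3]
opening: 0.338
finger_force: 45.5
time: 27.1
eef_pos: [0.5475, -0.0482, 0.1416]
tcp_rot: [0.996, 0.087, 0.0, 0.0]
contact_force: [-4.2, 1.7, 14.0]
opening: 0.343
finger_force: 45.7
```

```bash
python3 -m crank '[[[0,0,0.3],0,255],[[0,0,0.3],0,255],[[0,0,0.3],0,255],[[0,0,0.3],0,255],[[0,0,0.3],0,255],[[0,0,0.3],0,255]]'
python3 - <<'E'
from h import *
c=cam('scene'); a=c['frame'][140:380,80:480]; b=cam('wrist')['frame'][80:440,:][::1]
cv2.imwrite('pics/s2.png',cv2.resize(a,(800,480))); print(get_state()['contact_force'])
E
```

```text
time: 27.7
eef_pos: [0.5476, -0.0483, 0.1416]
tcp_rot: [0.996, 0.087, 0.0, 0.0]
contact_force: [-4.7, 2.2, 14.7]
opening: 0.342
finger_force: 45.8
[-4.80742509  2.71009152 13.62592061]
```

View pics/s2.png

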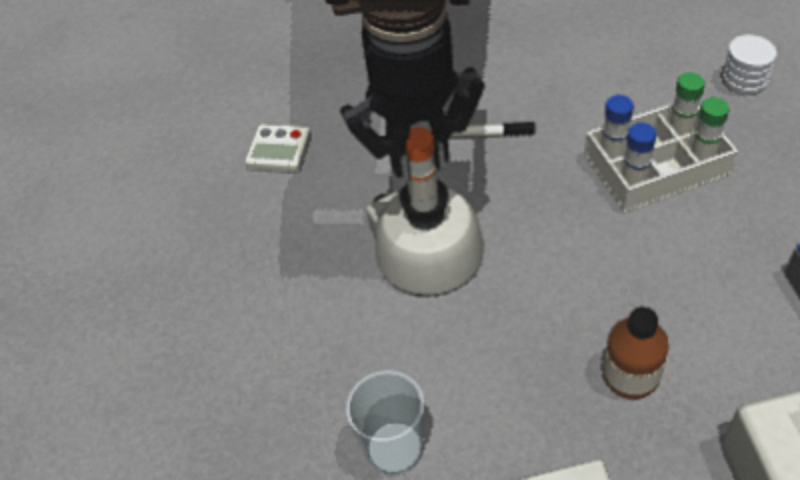

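The orange tube stands upright in the cup at (425,200), clear of the fingers, and both blue tubes are upright in the crate. The push is steady at about 14–15 N on the stop.

```bash
python3 -c "
from plant import ctrl; print(ctrl.sign_off())"
```

```text
the job is handed in; nothing more can be done
None
```

The job is handed in: both blue-capped tubes stand upright in cell_1 and cell_2, and the orange-capped tube is held in the mixer's cup with the head on its stop at about 14 N, after about 28 s of the 72 s allowed.

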